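# Offer a gauge shaft up to the bench centres

## Task

Draw the tailstock of the bench centres fully back, then take the steel shaft from its stand, carry it over the chip screen without touching the screen, and offer it up between the two centres: hold it still about a centimetre above where it would seat in their V-rests, level, in line with the points and midway between them, touching nothing but your gripper. Finish while still holding it there (do not set it down or let go; a fitter will run the tailstock in), and leave the grease tin, oil bottle, bearing and spanner where they are.

Things in the scene. Friction and masses are not known exactly. Their poses are not given: they have to be found in the camera images.
- shaft_center (a point): Centre, on the axis, of the loose steel shaft (about 0.33 kg). It lies level along its own y axis: 120 mm long, the middle 60 mm is 24 mm in diameter (grip here, across x), the outer 30 mm at each end 18 mm. Both ends are alike. It starts in the V-rests of the stand, its axis 55 mm above the counter.
- stand: Fixed stand on which the shaft starts: grey base plate 70 x 130 x 10 mm (x, y, z) with two steel V-rests, 12 mm wide along y, at y = +42 and -42 mm, their upper edges 56 mm above the counter. Origin: centre of its underside, on the counter. Unlike the bench centres it has no headstock or tailstock.
- fixture: Fixed bench centres: bed 66 x 290 mm, 22 mm high, long along y. Origin: on the counter, below point fixture_axis. V-rests like the stand's at y = +42 and -42 mm, upper edges 61 mm high. Grey headstock 50 x 36 mm, top at 80 mm, at y = +98 to +134 mm; its fixed point ends at y = +72 mm, 60 mm high. The tailstock is at the -y end.
- fixture_axis (a point): Midway between the two centre points (tailstock fully back), 60 mm above the counter: the centre of a shaft seated in the V-rests would be here. The wanted hover is about 10 mm above it, the shaft's y axis along this y axis, either way round.
- tailstock (a joint): How far the tailstock is drawn back, m: it slides along the fixture's -y direction as the value grows. 0 = run in (its point at y = -37 mm, where the shaft does not fit), 0.035 = fully back against its stop (its point at y = -72 mm). Friction of about 3 N keeps it where it is left.
- tailstock_knob (a point): Grip point of the upright black knob on the tailstock: 16 mm in diameter, 82 to 120 mm above the counter; this point is on its axis at 104 mm and moves with the tailstock, a grey block 50 x 34 mm, top at 80 mm, with a collar to 83 mm round the knob's foot.
- screen: Fixed sheet-aluminium chip screen that stands between the stand and the bench centres: 200 mm long along its x axis, 3 mm thick, its top edge 92 mm above the counter, on a flange 40 mm deep. Origin: centre of its underside.
- grease_tin: Bystander: round tin 73 mm in diameter, 48 mm high. Origin: centre of its underside.
- oil_bottle: Bystander: plastic oiler 47 mm in diameter, 139 mm high. Origin: centre of its underside.
- bearing: Bystander: ball bearing lying flat, 52 mm in diameter, 15 mm high. Origin: centre of its underside.
- spanner: Bystander: combination spanner lying along y, 180 mm long, 30 mm wide, 6 mm high. Origin: centre of its underside.
Mind the look-alikes: they are no part of the job. What is shaped like the part that bears shaft_center but black is not meant.

How it is judged:
By the outcome, as a careful person would: the job done as asked, in the order asked, and still so for the second after the job is handed in, while the arm keeps its last pose, push and grip.
It also fails if it takes over 58 s, if anything falls off the work surface, if the arm or the gripper's body presses on something with over 40 N, if the wrist force passes 120 N, or if a joint passes its speed limit or range.

## Robot

A 6-joint arm with a two-finger parallel gripper is mounted at the origin on a cart in front of the work surface, level with it; the furniture and walls round the work are solid. World frame = base frame: x ahead of the robot, y to its left, z up, the work surface at z = 0. Lengths are in m, angles in rad, forces in N, time in s.
With the tool pointing down it reaches from about 0.375 to 0.975 m from the base axis. Payload 3.8 kg.
Tool frame: the origin (TCP) lies midway between the tips of the shut fingers; the grasp point (between the pads) lies 19 mm behind it; z points along the fingers, y is the direction in which the jaws open and shut (so a half turn about z gives the same grasp; the last joint's range is limited). The gripper opens to 85 mm and grips with 20 to 120 N. Pads are 22 mm wide; open, the fingers measure 114 mm over their backs; the gripper's body (76 mm by 85 mm) begins 54 mm behind the grasp point. The pads swing forward as they close: fully open they stand 13 mm farther back than shut.
Start: joints at [1.264, 0.264, 1.604, -0, 1.274, -0.037], TCP at [0.18, 0.651, 0.231] pointing down, gripper open.
Joint ranges: [-2.63, 2.63], [-0.94, 2.18], [0.31, 2.57], [-1.31, 4.45], [0, 2.66], [-2.55, 2.55]. Speed limits (rad/s): [2.57, 2.57, 3.14, 3.14, 3.14, 3.14].

## Interface

Orientations are given as a rotation vector (axis times angle).
In Python, from workcell import bot gives the robot as it stands.
- The arm moves only by the tool arm_command, never from a script. Its argument "targets" is text: rows parted by semicolons, each of 7 numbers parted by spaces: the shift along the tool's x, y, z in mm, then the turn, a rotation vector about the tool's x, y, z in degrees, then the opening, from 0 (shut) to 1 (fully open). A call has 1 to 10 rows; each row is the pose to reach, as a shift and turn from the pose commanded when the call began, along the tool's axes at that moment; what a row does not reach only later rows make up. A row lasts 1/12 s, in which the tool goes at most 41.7 mm and 7.16 degrees, less where a joint would pass 70% of its speed; a pose out of reach is approached as far as the arm can. A call with a gripper value outside its range is refused whole. The fingers move at their own pace and stop on an object; "newtons" is the grip in N (left out, the last holds). Time passes only in rows, so rows that repeat a pose let the fingers close. It gives the time, the measured TCP pose, the force and the opening at its end, in the units of the state.
- bot.read_state(): the state, without advancing time (a new reading comes with each control period).
- bot.read_camera(name): name is "side" or "top" or "wrist"; returns (picture, depth): 420x560x3 uint8, blue, green, red; 420x560 float32, m along the optical axis (not along the pixel's ray), 0 where there is no reading.
- bot.camera_params(name): a dict with "fov_y" (degrees; the focal length in pixels is half the picture's height over the tangent of half this angle, whatever the lens; pixels are square), "cx", "cy" (the principal point, pixels), "xyz" and "rotation" of the camera in the world; the wrist camera has in their place "T_tool_cam" (4x4, takes a point from camera to tool coordinates, whose origin is the TCP and whose axes are the flange's). Camera axes: x right, y up, looking along -z (the intrinsics and any distortion apply to the point x, -y, -z); pixel columns grow to the right and rows downward; lengths in m; the calibration is good to about 2 mm. A picture is of the moment at which its call begins: read the wrist's pose just before it. camera_params takes no time and is no camera call.
- bot.finish_job(): hands the job in, once; it reports no verdict.
The state is a dict: "time": time; "q": joint angles; "joint_vel": joint speeds; "joint_torque": joint torques, N m; "tool_pos": TCP position; "tcp_rot": TCP orientation; "wrist_force": force on the tool from outside, world axes, zero at the start; "torque": the same for the moment, N m; "width": opening from 0.0 (shut) to 1.0 (fully open).
Only numpy, scipy, OpenCV 4.12 (cv2) and the standard library are available. Lean on these libraries where they do the work, as an engineer would, in place of code of your own. Each camera call takes 0.05 s, during which the arm holds its last target.

## Working session

There is one attempt and no reset: what is moved stays moved. The work goes in short steps, Python scripts to look and compute and a tool call to move; the robot and the scene stay as the last step left them, time stands still between calls to the robot, and variables do not carry over. Pictures are saved under pics/ and viewed, and the job is handed in when it is done.

Besides the shell and the picture viewer there is one more tool, called after "Call:" as name(argument=value, ...) on one line, values as JSON. arm_command: Moves the arm, as the interface text tells. Its arguments: {"type":"object","properties":{"targets":{"type":"string"},"newtons":{"type":"number"}},"required":["targets"]}

```bash
ls; mkdir -p pics; cat > h.py <<'E'
from workcell import bot
import numpy as np, cv2
from scipy.spatial.transform import Rotation as R
def cam(name):
    st=bot.read_state(); p=bot.camera_params(name); im,d=bot.read_camera(name)
    return im,d,p,st
E
python3 - <<'E'
from h import *
for n in ["side","top","wrist"]:
    im,d,p,st=cam(n); cv2.imwrite(f"pics/{n}0.png",im); np.savez(f"{n}0.npz",im=im,d=d); print(n,p)
print(st)
E
```

```text
pics
side {'fov_y': 46.58513622899896, 'cx': 285.3516512563475, 'cy': 207.30908400823475, 'xyz': array([0.5051325 , 1.12135311, 0.66557425]), 'rotation': array([ 0.05535983, -1.60032992, -2.61313818])}
top {'fov_y': 55.310324796851766, 'cx': 281.8823256083551, 'cy': 210.19336260607017, 'xyz': array([0.42232168, 0.05049745, 1.19334192]), 'rotation': array([ 0.10038529, -0.1132338 , -1.58288514])}
wrist {'fov_y': 64.61022942035979, 'cx': 279.05523403118406, 'cy': 205.9320023999277, 'T_tool_cam': array([[ 9.44443298e-04,  9.53444242e-01,  3.01567880e-01,
         7.74587021e-02],
       [ 9.99999525e-01, -9.72897212e-04, -5.58401840e-05,
         6.38638398e-04],
       [ 2.40154048e-04,  3.01567790e-01, -9.53444708e-01,
        -1.42154755e-01],
       [ 0.00000000e+00,  0.00000000e+00,  0.00000000e+00,
         1.00000000e+00]])}
{'time': 0.1, 'q': array([ 1.26412225e+00,  2.64674155e-01,  1.60526893e+00, -5.66296529e-06,
        1.27371511e+00, -3.68989803e-02]), 'joint_vel': array([-0.0007527 , -0.00116921, -0.0023481 , -0.00095626,  0.00041889,
       -0.00044585]), 'joint_torque': array([-2.03437548e-04, -5.16717231e+01, -3.68586016e+01, -1.14972031e-04,
        6.56202086e-03,  1.02323764e-05]), 'tool_pos': array([0.17969481, 0.64993598, 0.23007199]), 'tcp_rot': array([-0.4224283 , -3.11271001,  0.0031979 ]), 'wrist_force': array([-0.44693324,  0.28529739,  0.50537755]), 'torque': array([-0.01340852,  0.01784094,  0.0134092 ]), 'width': 1.0010868782121127}
```

View pics/top0.png

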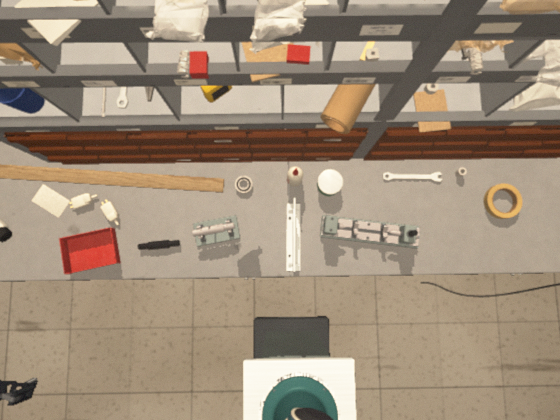

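View pics/side0.png

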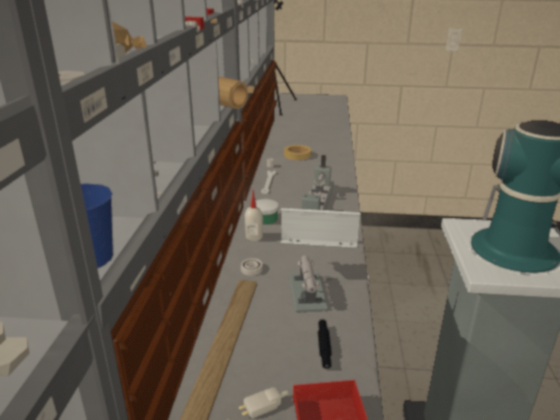

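View pics/wrist0.png

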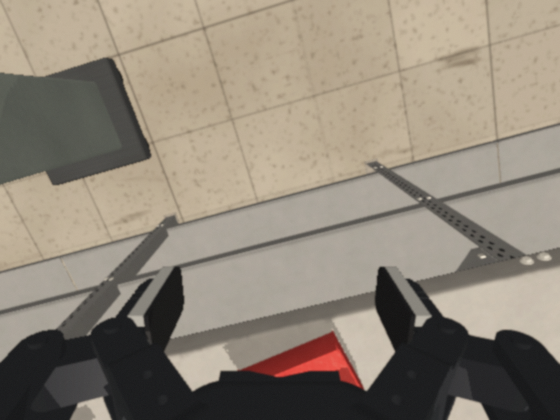

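```bash
cat >> h.py <<'E'
def campose(p,st=None):
    if 'T_tool_cam' in p:
        T=np.eye(4);T[:3,:3]=R.from_rotvec(st['tcp_rot']).as_matrix();T[:3,3]=st['tool_pos']
        T=T@p['T_tool_cam']; return T[:3,:3],T[:3,3]
    return R.from_rotvec(p['rotation']).as_matrix(),p['xyz']
def foc(p): return 210/np.tan(np.radians(p['fov_y']/2))
def ray(p,st,u,v):
    Rm,t=campose(p,st);f=foc(p)
    d=np.stack([(np.asarray(u,float)-p['cx'])/f,-(np.asarray(v,float)-p['cy'])/f,-np.ones_like(np.asarray(u,float))],-1)
    return t,d@Rm.T
def onz(p,st,u,v,z):
    t,d=ray(p,st,u,v); return t+d*((z-t[2])/d[...,2])[...,None]
def cloud(p,st,dep):
    v,u=np.mgrid[0:420,0:560]; t,d=ray(p,st,u,v); P=t+d*dep[...,None]; P[dep==0]=np.nan; return P
def proj(p,st,X):
    Rm,t=campose(p,st);f=foc(p);c=(np.asarray(X)-t)@Rm
    return np.stack([p['cx']+f*c[...,0]/-c[...,2],p['cy']-f*c[...,1]/-c[...,2]],-1)
E
python3 - <<'E'
from h import *
z=np.load('top0.npz');im=z['im'];p=bot.camera_params('top');st=bot.read_state()
P=cloud(p,None,z['d'])
for n,(u,v) in dict(counter=(270,220),c2=(150,220),c3=(450,240),shaft=(212,227),tin=(330,180),bottle=(295,172),screen=(296,230),knob=(414,232)).items(): print(n,P[v,u].round(4))
cv2.imwrite('pics/tz.png',cv2.resize(im[150:285,180:440],None,fx=3,fy=3,interpolation=cv2.INTER_CUBIC))
print(R.from_rotvec(st['tcp_rot']).as_matrix().round(3))
# shelf clearance: min height of points over x bands near y -0.4..0.4
m=np.isfinite(P[...,0])&(abs(P[...,1])<0.5)
for x in np.arange(.2,1.1,.05):
    k=m&(abs(P[...,0]-x)<.025); 
    if k.any(): print(round(x,2),np.percentile(P[...,2][k],[5,50,99]).round(3))
E
```

```text
counter [0.5558 0.0755 0.0026]
c2 [ 0.5614  0.4345 -0.0014]
c3 [ 4.883e-01 -4.607e-01  2.000e-04]
shaft [0.5311 0.2377 0.067 ]
tin [ 0.666  -0.1021  0.0458]
bottle [0.6756 0.0027 0.1128]
screen [ 0.5247 -0.0016  0.0029]
knob [ 0.5046 -0.3141  0.1193]
[[-0.964  0.267 -0.001]
 [ 0.267  0.964 -0.002]
 [ 0.    -0.002 -1.   ]]
0.2 [-0.87  -0.861 -0.848]
0.25 [-0.87  -0.861 -0.848]
0.3 [-0.87  -0.861 -0.848]
0.35 [-0.869 -0.861 -0.848]
0.4 [-0.004 -0.     0.006]
0.45 [-0.004 -0.     0.02 ]
0.5 [-0.003  0.002  0.091]
0.55 [-0.004  0.001  0.082]
0.6 [-0.004  0.     0.006]
0.65 [-0.003  0.001  0.081]
0.7 [-0.003  0.011  0.755]
0.75 [0.091 0.554 0.74 ]
0.8 [0.314 0.348 0.588]
0.85 [0.314 0.316 0.327]
```

View pics/tz.png

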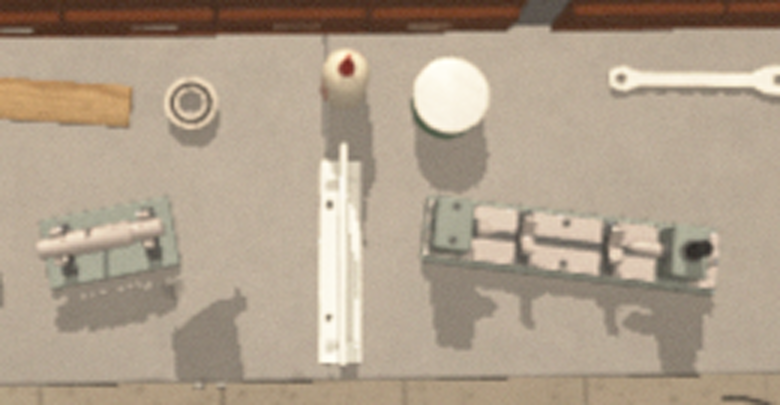

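```bash
python3 - <<'E'
from h import *
z=np.load('top0.npz');im=z['im'];p=bot.camera_params('top');P=cloud(p,None,z['d'])
Z=P[...,2]; v,u=np.mgrid[0:420,0:560]
def rect(name,box,lo,hi):
    m=(u>box[0])&(u<box[2])&(v>box[1])&(v<box[3])&(Z>lo)&(Z<hi)
    n,l,s,c=cv2.connectedComponentsWithStats(m.astype(np.uint8)); i=1+np.argmax(s[1:,4]); m=l==i
    q=P[m]; r=cv2.minAreaRect((q[:,:2]*1000).astype(np.float32)); print(name,m.sum(),q.mean(0).round(4),r)
rect('shaft',(185,205,245,250),.052,.08)
rect('stand',(185,205,245,255),.007,.09)
rect('fix',(315,205,425,255),.014,.2)
rect('head',(315,205,345,255),.068,.1)
rect('tail',(370,205,425,255),.068,.1)
rect('knob',(370,205,425,255),.108,.14)
rect('screen',(280,195,305,275),.07,.12)
E
```

```text
shaft 346 [0.5249 0.2368 0.062 ] ((524.3827514648438, 236.9505157470703), (35.378082275390625, 120.50330352783203), 8.409870147705078)
stand 960 [0.5239 0.2349 0.0301] ((525.8751220703125, 235.763916015625), (69.66227722167969, 129.0128631591797), 10.285470962524414)
fix 2106 [ 0.5144 -0.2113  0.0405] ((516.3533935546875, -216.63926696777344), (287.8230895996094, 65.91300964355469), 82.41897583007812)
head 242 [ 0.5317 -0.0959  0.0791] ((531.485595703125, -101.73021697998047), (48.72027587890625, 49.64276123046875), 82.56301879882812)
tail 212 [ 0.5024 -0.3109  0.0791] ((503.4176025390625, -314.7347412109375), (47.7471923828125, 50.028907775878906), 82.45733642578125)
knob 31 [ 0.5029 -0.3131  0.1188] ((503.1495056152344, -314.0835266113281), (14.131854057312012, 13.04845142364502), 28.421916961669922)
screen 147 [0.5045 0.0094 0.0916] ((506.09381103515625, 9.37630558013916), (3.032754898071289, 201.40614318847656), 88.92247009277344)
```

```bash
cat >> h.py <<'E'
def rel(xyz,az):
    "shift mm & turn deg in tool axes to reach TCP xyz with tool pointing down, tool x azimuth az deg"
    st=bot.read_state(); R0=R.from_rotvec(st['tcp_rot']); a=np.radians(az)
    x=np.array([np.cos(a),np.sin(a),0]);zz=np.array([0,0,-1.]);M=np.stack([x,np.cross(zz,x),zz],1)
    s=R0.inv().apply(np.array(xyz)-st['tool_pos'])*1000; w=(R0.inv()*R.from_matrix(M)).as_rotvec(degrees=True)
    print('t',st['time'],'shift',s.round(1),'turn',w.round(2))
E
python3 -c "
from h import *
rel([.525,.215,.28],100.3)"
```

```text
t 0.15 shift [-448.7 -327.4  -49.2] turn [-9.000e-02  6.000e-02  6.424e+01]
```

Call:
arm_command(targets="-449 -327 -49 0 0 64.2 1;-449 -327 -49 0 0 64.2 1;-449 -327 -49 0 0 64.2 1;-449 -327 -49 0 0 64.2 1;-449 -327 -49 0 0 64.2 1;-449 -327 -49 0 0 64.2 1;-449 -327 -49 0 0 64.2 1;-449 -327 -49 0 0 64.2 1;-449 -327 -49 0 0 64.2 1;-449 -327 -49 0 0 64.2 1")

```text
time: 0.98
tool_pos: [0.4388, 0.3237, 0.2679]
tcp_rot: [-2.018, -2.408, 0.0]
wrist_force: [0.7, -0.6, 0.1]
width: 0.997
```

```bash
python3 -c "
from h import *
rel([.525,.215,.28],100.3);print(bot.read_state())"
```

```text
t 0.9833 shift [-122.1   65.9  -12.1] turn [-0.01  0.   -0.25]
{'time': 0.9833, 'q': array([ 5.89955084e-01, -3.29208427e-03,  1.83643734e+00,  1.89672426e-05,
        1.30858106e+00,  4.14464612e-01]), 'joint_vel': array([-9.13999351e-01, -1.78802708e-02, -6.35505791e-02,  1.76741873e-04,
        7.09899916e-02, -1.05368240e+00]), 'joint_torque': array([ 4.70449045e+00, -3.80462372e+01, -3.61761868e+01, -1.23389071e-02,
        2.11995584e-01,  2.09434859e+00]), 'tool_pos': array([0.43879716, 0.32374337, 0.26790126]), 'tcp_rot': array([-2.01819501e+00, -2.40751908e+00,  1.93544481e-04]), 'wrist_force': array([ 0.69296635, -0.60292375,  0.10919591]), 'torque': array([ 0.04784205,  0.03338581, -0.00050808]), 'width': 0.9974258680175754}
```

Call:
arm_command(targets="-122 66 -12 0 0 0 1;-122 66 -12 0 0 0 1;-122 66 -12 0 0 0 1;-122 66 -12 0 0 0 1;-122 66 -12 0 0 0 1;-122 66 -12 0 0 0 1")

```text
time: 1.48
tool_pos: [0.5249, 0.217, 0.2795]
tcp_rot: [-2.014, -2.409, 0.001]
wrist_force: [-0.2, -0.1, -0.2]
width: 1.003
```

```bash
python3 - <<'E'
from h import *
im,d,p,st=cam('wrist'); cv2.imwrite('pics/w1.png',im); np.savez('w1.npz',im=im,d=d,pos=st['tool_pos'],rot=st['tcp_rot']); print(st['time'],st['tool_pos'],abs(st['joint_vel']).max())
rel([.516,-.24,.30],82.4)
E
```

```text
1.4833 [0.52494497 0.21702759 0.27946425] 0.039155480779930245
t 1.5333 shift [-448.9  -90.1  -20.8] turn [-0.08 -0.03 17.9 ]
```

View pics/w1.png

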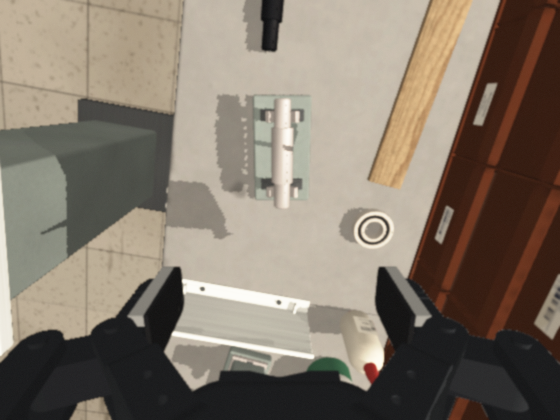

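The wrist view shows the stand (cols 253–311, rows 95–200), with the steel shaft upright at column ~283, rows 97–208. The black look-alike is at the top at (270, 20).

```bash
cat >> h.py <<'E'
def load(n):
    z=np.load(n+'.npz'); return z['im'],z['d'],bot.camera_params('wrist'),dict(tool_pos=z['pos'],tcp_rot=z['rot'])
def comp(m):
    n,l,s,c=cv2.connectedComponentsWithStats(m.astype(np.uint8)); return l==1+np.argmax(s[1:,4])
E
python3 - <<'E'
from h import *
im,d,p,st=load('w1'); P=cloud(p,st,d); Z=P[...,2]
v,u=np.mgrid[0:420,0:560]; B=(u>235)&(u<325)&(v>80)&(v<225)
print('counter',np.median(Z[(u>200)&(u<240)&(v>30)&(v<80)]))
m=comp(B&(Z>.052)&(Z<.09)); q=P[m]; 
for t,(a,b) in dict(shaft=(.052,.09),top=(.060,.09),stand=(.007,.09)).items():
    m=comp(B&(Z>a)&(Z<b));q=P[m];print(t,m.sum(),q.mean(0).round(4),np.percentile(q[:,2],98).round(4),cv2.minAreaRect((q[:,:2]*1000).astype(np.float32)))
# pixel rays: bright shaft mask -> silhouette
g=cv2.cvtColor(im,cv2.COLOR_BGR2HSV); print([g[y,283].tolist() for y in range(92,214,6)]); print([g[150,x].tolist() for x in range(262,312,3)])
E
```

```text
counter nan
shaft 2211 [0.5231 0.2445 0.062 ] 0.0668 ((523.9736328125, 238.09222412109375), (35.36066436767578, 119.7903823852539), 9.57398796081543)
top 1720 [0.5237 0.2411 0.0635] 0.0669 ((524.5436401367188, 238.26766967773438), (20.63214111328125, 119.48098754882812), 9.955475807189941)
stand 5964 [0.5233 0.2424 0.0308] 0.0663 ((524.3911743164062, 237.60086059570312), (69.7433090209961, 128.36997985839844), 10.15673542022705)
[[19, 31, 196], [20, 30, 197], [18, 18, 241], [17, 17, 243], [17, 17, 243], [16, 18, 243], [18, 27, 233], [17, 20, 241], [17, 19, 242], [16, 36, 185], [17, 19, 243], [16, 18, 243], [15, 19, 243], [17, 19, 242], [17, 22, 241], [18, 25, 238], [18, 25, 238], [18, 23, 239], [18, 24, 238], [18, 27, 235], [17, 32, 199]]
[[39, 22, 185], [39, 22, 185], [36, 21, 183], [24, 27, 149], [14, 37, 153], [15, 38, 186], [16, 33, 218], [19, 26, 236], [16, 35, 219], [13, 39, 178], [21, 31, 155], [38, 25, 185], [39, 23, 185], [39, 22, 186], [38, 22, 185], [38, 22, 186], [22, 30, 186]]
```

Call:
arm_command(targets="-449 -90 -21 0 0 -17.9 1;-449 -90 -21 0 0 17.9 1;-449 -90 -21 0 0 17.9 1;-449 -90 -21 0 0 17.9 1;-449 -90 -21 0 0 17.9 1;-449 -90 -21 0 0 17.9 1;-449 -90 -21 0 0 17.9 1;-449 -90 -21 0 0 17.9 1;-449 -90 -21 0 0 17.9 1;-449 -90 -21 0 0 17.9 1")

```text
time: 2.37
tool_pos: [0.5176, -0.1957, 0.2989]
tcp_rot: [-2.36, -2.073, -0.001]
wrist_force: [1.3, 1.2, 0.2]
width: 0.997
```

```bash
python3 - <<'E'
from h import *
rel([.516,-.24,.30],82.4)
E
```

```text
t 2.3667 shift [-44.1   4.1  -1.2] turn [ 0.   -0.05  0.21]
```

Call:
arm_command(targets="-34 4 0 0 0 0 1;-34 4 0 0 0 0 1;-34 4 0 0 0 0 1")

```text
time: 2.62
tool_pos: [0.5173, -0.23, 0.2983]
tcp_rot: [-2.363, -2.068, -0.0]
wrist_force: [-0.1, 0.6, -0.4]
width: 0.998
```

```bash
python3 - <<'E'
from h import *
im,d,p,st=cam('wrist'); cv2.imwrite('pics/w2.png',im); np.savez('w2.npz',im=im,d=d,pos=st['tool_pos'],rot=st['tcp_rot']); print(st['time'],st['tool_pos'],abs(st['joint_vel']).max())
P=cloud(p,st,d); Z=P[...,2]
v,u=np.mgrid[0:420,0:560]
hist=np.histogram(Z[(v<330)&(u>150)&(u<400)],bins=np.arange(0.005,.15,.005)); print(list(zip(hist[1].round(3),hist[0])))
E
```

```text
2.6167 [ 0.51726469 -0.23004989  0.29826415] 0.040361631807497945
[(np.float64(0.005), np.int64(76)), (np.float64(0.01), np.int64(907)), (np.float64(0.015), np.int64(1086)), (np.float64(0.02), np.int64(5044)), (np.float64(0.025), np.int64(380)), (np.float64(0.03), np.int64(89)), (np.float64(0.035), np.int64(113)), (np.float64(0.04), np.int64(224)), (np.float64(0.045), np.int64(2344)), (np.float64(0.05), np.int64(231)), (np.float64(0.055), np.int64(384)), (np.float64(0.06), np.int64(411)), (np.float64(0.065), np.int64(435)), (np.float64(0.07), np.int64(125)), (np.float64(0.075), np.int64(2229)), (np.float64(0.08), np.int64(619)), (np.float64(0.085), np.int64(21)), (np.float64(0.09), np.int64(22)), (np.float64(0.095), np.int64(30)), (np.float64(0.1), np.int64(26)), (np.float64(0.105), np.int64(31)), (np.float64(0.11), np.int64(27)), (np.float64(0.115), np.int64(141)), (np.float64(0.12), np.int64(20)), (np.float64(0.125), np.int64(0)), (np.float64(0.13), np.int64(0)), (np.float64(0.135), np.int64(0)), (np.float64(0.14), np.int64(0))]
```

View pics/w2.png

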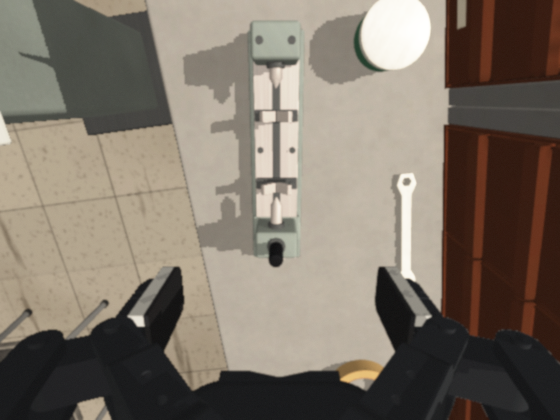

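Fixture: headstock (276, 43), its point tip (277, 85), V-rests at rows 116 and ~184, tailstock tip at ~(277, 190), knob top (276, 245).

```bash
cat > fx.py <<'E'
from h import *
def run(n):
    im,d,p,st=load(n); P=cloud(p,st,d); Z=P[...,2]
    v,u=np.mgrid[0:420,0:560]; B=(u>235)&(u<315)&(v>5)&(v<275)
    def r(t,m,c=True):
        m=comp(m) if c else m; q=P[m]; rr=cv2.minAreaRect((q[:,:2]*1000).astype(np.float32)); print(t,m.sum(),q.mean(0).round(4),np.round(rr[0],1),np.round(rr[1],1),round(rr[2],2)); return q
    r('bed',B&(Z>.014)); 
    q=r('bedstrip',B&(Z>.014)&(Z<.027),False)
    h=r('head',B&(Z>.076)&(v<70)); t=r('tail',B&(Z>.076)&(Z<.082)&(v>200)); k=r('knob',B&(Z>.112)&(v>200))
    r('restH',B&(Z>.050)&(v>105)&(v<130),False); 
    pt=r('pointH',B&(Z>.055)&(Z<.072)&(v>55)&(v<100)); ptT=r('pointT',B&(Z>.055)&(Z<.072)&(v>180)&(v<225))
    return P,q,h,t,k,pt,ptT
E
python3 - <<'E'
from fx import *
P,q,h,t,k,pt,ptT=run('w2')
a=np.radians(82.4);y=np.array([np.cos(a),np.sin(a)]);x=np.array([y[1],-y[0]])
for n,c in dict(h=h,t=t,k=k,pt=pt,ptT=ptT).items():
    print(n,'y',np.percentile(c[:,:2]@y,[1,99]).round(4),'x',np.percentile(c[:,:2]@x,[1,99]).round(4))
E
```

```text
bed 12021 [ 0.5179 -0.1962  0.0429] [ 515.1 -216.7] [287.9  65.3] 82.52
bedstrip 6756 [ 0.5176 -0.1986  0.0204] [ 515.1 -216.7] [287.9  65.3] 82.52
head 1937 [ 0.531  -0.0951  0.0792] [531.1 -95.1] [35.3 49.3] 82.34
tail 783 [ 0.5026 -0.3111  0.0791] [ 502.4 -313.9] [33.6 49.3] 82.73
knob 179 [ 0.5024 -0.3125  0.1182] [ 502.5 -313.5] [14.6 14.9] 8.55
restH 294 [ 0.5216 -0.1683  0.0565] [ 521.4 -168.4] [11.2 35.9] 82.43
pointH 395 [ 0.528  -0.1212  0.0654] [ 527.6 -125.1] [26.5 46. ] 82.82
pointT 310 [ 0.5071 -0.2785  0.0642] [ 507.8 -276.7] [34.2 18.4] 80.84
h y [-0.0415 -0.0066] x [0.515  0.5631]
t y [-0.2609 -0.228 ] x [0.5152 0.563 ]
k y [-0.2515 -0.2371] x [0.532 0.547]
pt y [-0.0664 -0.0414] x [0.5194 0.56  ]
ptT y [-0.2233 -0.1912] x [0.5306 0.5475]
```

```bash
python3 - <<'E'
from h import *
rel([.5025,-.3133,.16],82.5);rel([.5025,-.3133,.088],82.5)
E
```

```text
t 2.6667 shift [-85.8  -3.5 138.2] turn [-0.06 -0.08 -0.03]
t 2.6667 shift [-85.9  -3.4 210.2] turn [-0.06 -0.08 -0.03]
```

Call:
arm_command(targets="-42 -2 20 0 0 0 1;-84 -3.5 40 0 0 0 1;-86 -3.5 80 0 0 0 1;-86 -3.5 120 0 0 0 1;-86 -3.5 138 0 0 0 1;-86 -3.5 138 0 0 0 1;-86 -3.5 138 0 0 0 1")

```text
time: 3.25
tool_pos: [0.5023, -0.3124, 0.1595]
tcp_rot: [-2.357, -2.071, 0.001]
wrist_force: [0.1, 0.5, 0.7]
width: 1.001
```

```bash
python3 - <<'E'
from h import *
rel([.5025,-.3133,.088],82.5)
im,d,p,st=cam('wrist'); cv2.imwrite('pics/w3.png',im)
E
```

```text
t 3.25 shift [-1.   0.6 71.5] turn [-0.18 -0.12  0.1 ]
```

View pics/w3.png

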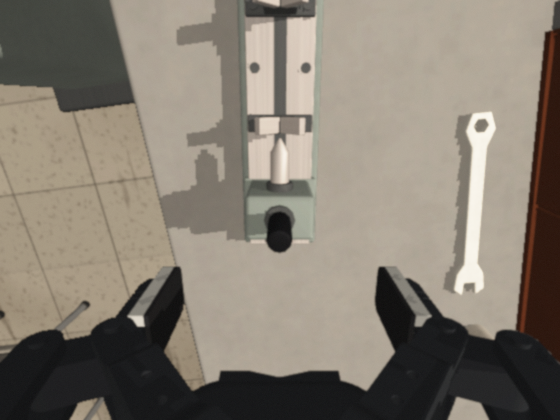

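The knob (279, 235) is centred between the fingers at column ~279. Descending, then closing.

Call:
arm_command(targets="-1 0.5 35 0 0 0 1;-1 0.5 60 0 0 0 1;-1 0.5 71 0 0 0 1;-1 0.5 71 0 0 0 1;-1 0.5 71 0 0 0 0;-1 0.5 71 0 0 0 0;-1 0.5 71 0 0 0 0;-1 0.5 71 0 0 0 0;-1 0.5 71 0 0 0 0;-1 0.5 71 0 0 0 0", newtons=40)

```text
time: 4.13
tool_pos: [0.5015, -0.3164, 0.091]
tcp_rot: [-2.361, -2.07, 0.004]
wrist_force: [-0.4, 2.1, 0.3]
width: 0.171
```

Call:
arm_command(targets="0 0 0 0 0 0 0;0 0 0 0 0 0 0;0 0 0 0 0 0 0")

```text
time: 4.38
tool_pos: [0.5016, -0.3164, 0.091]
tcp_rot: [-2.361, -2.069, 0.003]
wrist_force: [-6.6, 1.4, 8.4]
width: 0.172
```

Call:
arm_command(targets="-2 0 0 0 0 0 0;-4 0 0 0 0 0 0;-6 0 0 0 0 0 0;-8 0 0 0 0 0 0;-10 0 0 0 0 0 0;-12 0 0 0 0 0 0;-14 0 0 0 0 0 0;-16 0 0 0 0 0 0;-17 0 0 0 0 0 0;-17 0 0 0 0 0 0")

```text
time: 5.22
tool_pos: [0.4994, -0.3327, 0.091]
tcp_rot: [-2.361, -2.068, 0.002]
wrist_force: [-5.4, 2.8, 8.0]
width: 0.177
```

Call:
arm_command(targets="-1 0 0 0 0 0 0;-2 0 0 0 0 0 0;-3 0 0 0 0 0 0;-3 0 0 0 0 0 0")

```text
time: 5.55
tool_pos: [0.499, -0.3355, 0.091]
tcp_rot: [-2.361, -2.068, 0.001]
wrist_force: [-6.0, 4.3, 9.2]
width: 0.173
```

Call:
arm_command(targets="-1 0 0 0 0 0 0;-2 0 0 0 0 0 0;-3 0 0 0 0 0 0;-3 0 0 0 0 0 0")

```text
time: 5.88
tool_pos: [0.4987, -0.338, 0.0909]
tcp_rot: [-2.361, -2.068, 0.0]
wrist_force: [-4.8, 5.2, 9.2]
width: 0.174
```

Call:
arm_command(targets="-1 0 0 0 0 0 0;-2 0 0 0 0 0 0;-3 0 0 0 0 0 0;-3 0 0 0 0 0 0")

```text
time: 6.22
tool_pos: [0.4986, -0.338, 0.0909]
tcp_rot: [-2.359, -2.064, -0.005]
wrist_force: [-4.1, 13.5, 11.2]
width: 0.167
```

Call:
arm_command(targets="-1 0 0 0 0 0 0;-2 0 0 0 0 0 0;-2 0 0 0 0 0 0")

```text
time: 6.47
tool_pos: [0.4986, -0.3381, 0.0909]
tcp_rot: [-2.357, -2.062, -0.008]
wrist_force: [-2.4, 20.6, 14.3]
width: 0.174
```

Call:
arm_command(targets="2 0 0 0 0 0 0;4 0 0 0 0 0 0;4 0 0 0 0 0 0;4 0 0 0 0 0 1;4 0 0 0 0 0 1;4 0 0 0 0 0 1;4 0 0 0 0 0 1;4 0 0 0 0 0 1;4 0 0 0 0 0 1;4 0 0 0 0 0 1")

```text
time: 7.3
tool_pos: [0.4997, -0.3402, 0.0897]
tcp_rot: [-2.363, -2.07, 0.0]
wrist_force: [-0.2, 0.3, 0.6]
width: 0.997
```

Call:
arm_command(targets="0 0 -30 0 0 0 1;0 0 -70 0 0 0 1;0 0 -110 0 0 0 1;0 0 -150 0 0 0 1;30 0 -190 0 0 0 1;70 0 -210 0 0 0 1;110 0 -210 0 0 0 1;110 0 -210 0 0 0 1;110 0 -210 0 0 0 1")

```text
time: 8.05
tool_pos: [0.5149, -0.2289, 0.3011]
tcp_rot: [2.358, 2.073, 0.002]
wrist_force: [-0.2, -0.3, -0.1]
width: 1.006
```

```bash
python3 - <<'E'
from fx import *
im,d,p,st=cam('wrist'); cv2.imwrite('pics/w4.png',im); np.savez('w4.npz',im=im,d=d,pos=st['tool_pos'],rot=st['tcp_rot']); print(st['time'],st['tool_pos'],abs(st['joint_vel']).max())
P,q,h,t,k,pt,ptT=run('w4')
a=np.radians(82.5);y=np.array([np.cos(a),np.sin(a)]);x=np.array([y[1],-y[0]])
for n,c in dict(h=h,t=t,k=k,pt=pt,ptT=ptT).items():
    print(n,'y',np.percentile(c[:,:2]@y,[1,99]).round(4),'x',np.percentile(c[:,:2]@x,[1,99]).round(4))
E
```

```text
8.05 [ 0.51488675 -0.22886514  0.30108506] 0.04620443244730938
bed 12394 [ 0.5167 -0.2039  0.041 ] [ 514.9 -216.7] [287.6  65.5] 82.49
bedstrip 7300 [ 0.5162 -0.2082  0.0204] [ 514.9 -216.6] [287.3  65.5] 82.49
head 1905 [ 0.531  -0.0951  0.0792] [531.1 -95. ] [35.5 49.7] 82.62
tail 739 [ 0.4997 -0.3325  0.0791] [ 499.  -334.6] [33.4 49. ] 83.27
knob 67 [ 0.5    -0.3298  0.1166] [ 500.6 -330.5] [ 5.6 14.6] 76.56
restH 288 [ 0.5211 -0.1679  0.0562] [ 521.1 -167.9] [11.3 35. ] 82.69
pointH 394 [ 0.5277 -0.121   0.0652] [ 527.3 -124.7] [26.  46.7] 82.68
pointT 95 [ 0.5055 -0.2889  0.0631] [ 505.5 -288.1] [13.4 13.6] 82.9
h y [-0.0425 -0.0073] x [0.515  0.5628]
t y [-0.2828 -0.2509] x [0.5152 0.5628]
k y [-0.2649 -0.2595] x [0.5319 0.5456]
pt y [-0.0667 -0.0425] x [0.5187 0.5592]
ptT y [-0.2264 -0.2131] x [0.5321 0.5456]
```

View pics/w4.png

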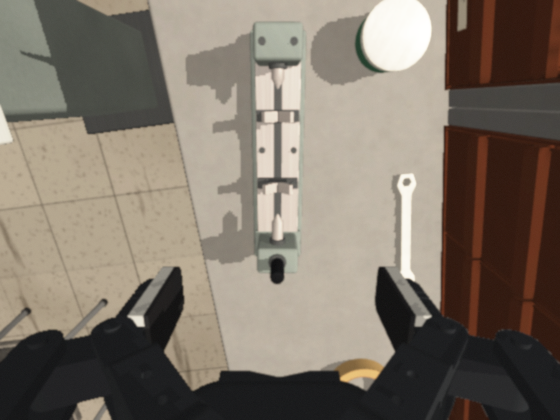

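Tailstock moved 22 mm to its stop and its point is now ~72 mm from the axis midpoint. Now the shaft.

```bash
python3 - <<'E'
from h import *
rel([.5242,.238,.25],100.1)
E
```

```text
t 8.1 shift [465.7 -50.7  49.6] turn [ 1.000e-02  5.000e-02 -1.752e+01]
```

Call:
arm_command(targets="466 -51 0 0 0 -17.5 1;466 -51 0 0 0 -17.5 1;466 -51 0 0 0 -17.5 1;466 -51 0 0 0 -17.5 1;466 -51 0 0 0 -17.5 1;466 -51 0 0 0 -17.5 1;466 -51 0 0 0 -17.5 1;466 -51 0 0 0 -17.5 1;466 -51 0 0 0 -17.5 1;466 -51 0 0 0 -17.5 1")

```text
time: 8.93
tool_pos: [0.524, 0.1858, 0.2984]
tcp_rot: [-2.023, -2.404, 0.003]
wrist_force: [0.5, 0.0, 0.9]
width: 0.998
```

Call:
arm_command(targets="0 0 0 0 0 0 1;0 0 0 0 0 0 1;0 0 0 0 0 0 1")

```text
time: 9.18
tool_pos: [0.5239, 0.1842, 0.2985]
tcp_rot: [-2.021, -2.405, 0.004]
wrist_force: [-0.1, -0.0, -0.6]
width: 0.999
```

```bash
python3 - <<'E'
from h import *
rel([.5242,.238,.14],100.1)
E
```

```text
t 9.1833 shift [ 53.1   9.9 158.4] turn [-0.13  0.09 -0.17]
```

Call:
arm_command(targets="40 8 10 0 0 0 1;53 10 40 0 0 0 1;53 10 80 0 0 0 1;53 10 120 0 0 0 1;53 10 158 0 0 0 1;53 10 158 0 0 0 1;53 10 158 0 0 0 1;53 10 158 0 0 0 1")

```text
time: 9.85
tool_pos: [0.5262, 0.2384, 0.1438]
tcp_rot: [2.022, 2.402, 0.003]
wrist_force: [0.3, -0.2, 1.1]
width: 1.001
```

```bash
python3 - <<'E'
from h import *
rel([.5242,.238,.034],100.1)
im,d,p,st=cam('wrist'); cv2.imwrite('pics/w5.png',im); np.savez('w5.npz',im=im,d=d,pos=st['tool_pos'],rot=st['tcp_rot'])
P=cloud(p,st,d);Z=P[...,2];v,u=np.mgrid[0:420,0:560]
m=comp((u>230)&(u<330)&(Z>.060)&(Z<.08)&(v<330));q=P[m];print(m.sum(),cv2.minAreaRect((q[:,:2]*1000).astype(np.float32)))
E
```

```text
t 9.85 shift [-1.000e-01 -2.300e+00  1.098e+02] turn [ 0.13 -0.01 -0.28]
3791 ((524.4069213867188, 238.33438110351562), (21.25429916381836, 119.8953857421875), 10.139259338378906)
```

View pics/w5.png

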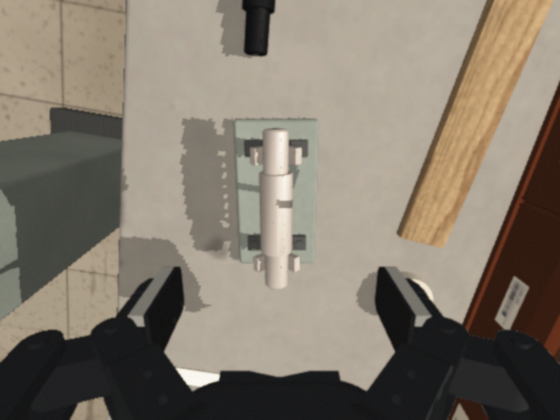

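The shaft (col 276, rows 130–288) re-measures at (0.5244, 0.2383), 10.1°, which agrees with before. Descend and grip.

Call:
arm_command(targets="0 -2.3 35 0 0 0 1;0 -2.3 70 0 0 0 1;0 -2.3 95 0 0 0 1;0 -2.3 109 0 0 0 1;0 -2.3 109 0 0 0 1;0 -2.3 109 0 0 0 1;0 -2.3 109 0 0 0 1", newtons=60)

```text
time: 10.48
tool_pos: [0.525, 0.24, 0.0361]
tcp_rot: [2.019, 2.403, 0.008]
wrist_force: [-0.0, 0.2, -0.1]
width: 1.003
```

```bash
python3 - <<'E'
from h import *
rel([.5244,.2383,.034],100.1)
E
```

```text
t 10.4833 shift [-1.6 -0.9  2.1] turn [ 0.31 -0.06 -0.17]
```

Call:
arm_command(targets="-1.6 -0.9 2 0.3 0 0 1;-1.6 -0.9 2 0.3 0 0 0.1;-1.6 -0.9 2 0.3 0 0 0.1;-1.6 -0.9 2 0.3 0 0 0.1;-1.6 -0.9 2 0.3 0 0 0.1;-1.6 -0.9 2 0.3 0 0 0.1;-1.6 -0.9 2 0.3 0 0 0.1;-1.6 -0.9 2 0.3 0 0 0.1;-1.6 -0.9 2 0.3 0 0 0.1", newtons=60)

```text
time: 11.23
tool_pos: [0.5237, 0.238, 0.0318]
tcp_rot: [-2.02, -2.405, 0.001]
wrist_force: [4.9, 0.4, 0.4]
width: 0.264
```

Call:
arm_command(targets="0 0 0 0 0 0 0;0 0 0 0 0 0 0;0 0 0 0 0 0 0", newtons=70)

```text
time: 11.48
tool_pos: [0.5237, 0.238, 0.0318]
tcp_rot: [-2.02, -2.405, 0.001]
wrist_force: [5.2, 0.2, 0.9]
width: 0.257
```

Call:
arm_command(targets="0 0 -8 0 0 0 0;0 0 -20 0 0 0 0;0 0 -40 0 0 0 0;0 0 -65 0 0 0 0;0 0 -95 0 0 0 0;0 0 -125 0 0 0 0;0 0 -145 0 0 0 0;0 0 -150 0 0 0 0;0 0 -150 0 0 0 0")

```text
time: 12.23
tool_pos: [0.523, 0.2379, 0.1831]
tcp_rot: [-2.019, -2.404, 0.002]
wrist_force: [0.0, -0.9, -3.2]
width: 0.262
```

```bash
python3 - <<'E'
from h import *
print(bot.read_state()['wrist_force'],bot.read_state()['torque'],bot.read_state()['tool_pos'])
im,d,p,st=cam('wrist'); cv2.imwrite('pics/w6.png',im); np.savez('w6.npz',im=im,d=d,pos=st['tool_pos'],rot=st['tcp_rot'])
im,d,p,_=cam('side'); cv2.imwrite('pics/s6.png',cv2.resize(im[150:330,200:400],None,fx=3,fy=3))
rel([.515,-.2115,.185],82.5)
E
```

```text
[ 0.02920265 -0.87995121 -3.18020127] [-0.04456507 -0.02138753  0.02365547] [0.52295392 0.23793146 0.18308885]
t 12.3333 shift [-440.8  -83.4   -4.7] turn [-0.46  0.1  17.45]
```

View pics/w6.png

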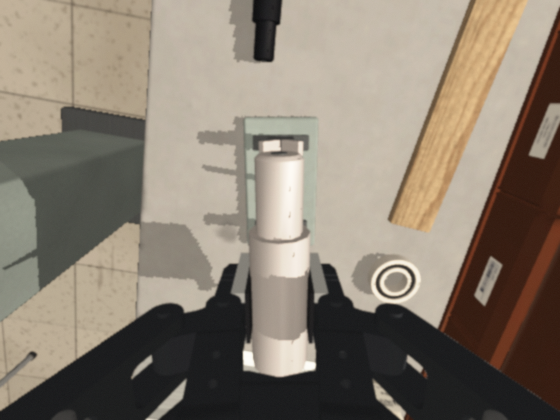

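View pics/s6.png

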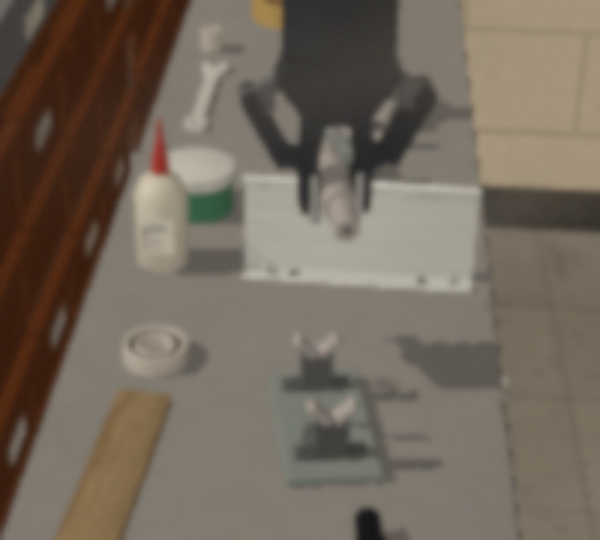

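```bash
cat > sh.py <<'E'
from h import *
from scipy.optimize import least_squares
def shaft(n, verbose=True):
    "shaft pose from wrist depth: fit axis line to points on thin & thick sections, in tool frame"
    im,d,p,st=load(n); P=cloud(p,st,d); Rt=R.from_rotvec(st['tcp_rot'])
    Q=Rt.inv().apply((P-st['tool_pos']).reshape(-1,3)).reshape(P.shape)
    v,u=np.mgrid[0:420,0:560]
    hsv=cv2.cvtColor(im,cv2.COLOR_BGR2HSV)
    m=(u>235)&(u<325)&(v>130)&(v<372)&(abs(Q[...,1])<.013)&(Q[...,2]>-.045)&(Q[...,2]<-.012)&(hsv[...,2]>110)
    m=comp(m); q=Q[m]; xe=np.percentile(q[:,0],[0.3,99.7]); print('pts',m.sum(),'x range',xe.round(4))
    # end face x at far end
    x1=xe[1]; 
    s=x1-q[:,0]  # distance from far end
    r=np.where(s<.030,.009,.012); k=(s>.003)&(abs(s-.030)>.003)
    q=q[k]; r=r[k]
    def f(t):
        return np.hypot(q[:,1]-t[0]-t[1]*q[:,0],q[:,2]-t[2]-t[3]*q[:,0])-r
    o=least_squares(f,[0,0,-.022,0],loss='soft_l1',f_scale=.001); t=o.x
    c=np.array([x1-.06,t[0]+t[1]*(x1-.06),t[2]+t[3]*(x1-.06)]); w=st['tool_pos']+Rt.apply(c)
    a=Rt.apply([1,t[1],t[3]]);a/=np.linalg.norm(a)
    print('rms',np.sqrt(np.mean(o.fun**2)),'centre tool mm',(c*1000).round(1),'yaw/pitch tool deg',np.degrees(t[[1,3]]).round(2))
    print('world centre',w.round(4),'axis az',np.degrees(np.arctan2(a[1],a[0])).round(2),'elev',np.degrees(np.arcsin(a[2])).round(2))
    return c,w,a
E
python3 -c "
from sh import *
shaft('w6')"
```

```text
pts 11689 x range [-0.0286  0.0603]
rms 0.0004786441614197191 centre tool mm [  0.3   0.4 -22.4] yaw/pitch tool deg [-0.19 -0.11]
world centre [0.5233 0.2382 0.2055] axis az 100.14 elev 0.16
```

The shaft is held level, with its centre at tool (0.3, 0.4, −22.4) mm. Carry it over at axis height ~0.2 m.

Call:
arm_command(targets="-25 -5 -5 0 0 1 0;-60 -11 -10 0 0 3 0;-100 -19 -10 0 0 5 0;-140 -27 -10 0 0 7 0;-180 -34 -10 0 0 9 0;-220 -42 -10 0 0 11 0;-260 -49 -10 0 0 13 0;-300 -57 -10 0 0 15 0;-340 -64 -10 0 0 16 0;-380 -72 -10 -0.4 0 17.4 0")

```text
time: 13.17
tool_pos: [0.515, -0.1505, 0.1882]
tcp_rot: [-2.36, -2.069, 0.002]
wrist_force: [1.1, 0.2, -3.4]
width: 0.257
```

Call:
arm_command(targets="-20 0 0 0 0 0 0;-35 0 0 0 0 0 0;-45 0 0 0 0 0 0;-50 0 0 0 0 0 0;-50 0 0 0 0 0 0;-50 0 0 0 0 0 0")

```text
time: 13.67
tool_pos: [0.5102, -0.1979, 0.1903]
tcp_rot: [-2.361, -2.072, -0.001]
wrist_force: [0.4, 0.2, -3.0]
width: 0.258
```

```bash
python3 - <<'E'
from sh import *
im,d,p,st=cam('wrist'); cv2.imwrite('pics/w7.png',im); np.savez('w7.npz',im=im,d=d,pos=st['tool_pos'],rot=st['tcp_rot'])
shaft('w7'); print(bot.read_state()['wrist_force'],st['tool_pos'])
rel([.5156,-.210,.11],82.5)
E
```

```text
pts 11628 x range [-0.0288  0.0602]
rms 0.0004777570446466019 centre tool mm [  0.2   0.2 -22.4] yaw/pitch tool deg [-0.16 -0.08]
world centre [ 0.5104 -0.1977  0.2127] axis az 82.72 elev 0.12
[ 0.32897949  0.06845679 -2.14411109] [ 0.51015849 -0.19788135  0.19025517]
t 13.7167 shift [-11.6   6.7  80.6] turn [ 0.04 -0.02  0.09]
```

View pics/w7.png

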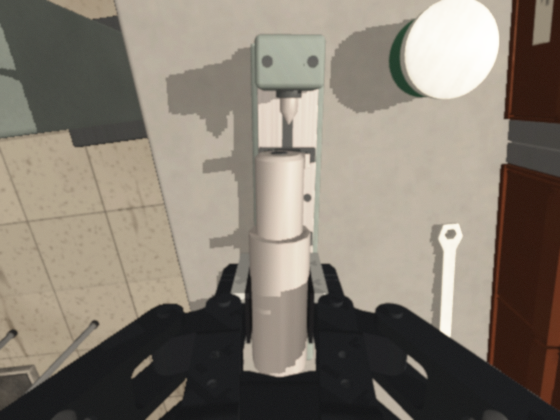

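Call:
arm_command(targets="-6 3.5 0 0 0 0 0;-11.6 6.7 10 0 0 0 0;-11.6 6.7 35 0 0 0 0;-11.6 6.7 60 0 0 0 0;-11.6 6.7 75 0 0 0 0;-11.6 6.7 80 0 0 0 0;-11.6 6.7 80 0 0 0 0;-11.6 6.7 80 0 0 0 0")

```text
time: 14.38
tool_pos: [0.5163, -0.2113, 0.1114]
tcp_rot: [2.359, 2.071, 0.001]
wrist_force: [1.0, -0.1, -1.6]
width: 0.258
```

```bash
python3 - <<'E'
from sh import *
im,d,p,st=cam('wrist'); cv2.imwrite('pics/w8.png',im); np.savez('w8.npz',im=im,d=d,pos=st['tool_pos'],rot=st['tcp_rot'])
c,w,a=shaft('w8'); print(bot.read_state()['wrist_force'],st['tool_pos'])
P=cloud(p,st,d);Z=P[...,2];v,u=np.mgrid[0:420,0:560]
m=comp((v<120)&(u>200)&(u<360)&(Z>.076)&(Z<.085));q=P[m];print('head',m.sum(),cv2.minAreaRect((q[:,:2]*1000).astype(np.float32)))
e=np.radians(82.5);y=np.array([np.cos(e),np.sin(e)]);x=np.array([y[1],-y[0]])
print('shaft fx frame',w[:2]@x,w[:2]@y,'head',np.percentile(q[:,:2]@x,[1,99]),np.percentile(q[:,:2]@y,[1,99]))
rel([.5156,-.210,.0476],82.5)
E
```

```text
pts 11651 x range [-0.0289  0.0603]
rms 0.0004732459918852825 centre tool mm [  0.3   0.2 -22.4] yaw/pitch tool deg [-0.15 -0.08]
world centre [ 0.5165 -0.2111  0.1339] axis az 82.71 elev 0.05
[ 0.42613404 -0.05990461 -2.23837766] [ 0.51634367 -0.21131474  0.11143953]
head 5663 ((530.2120971679688, -101.35336303710938), (23.607982635498047, 49.894779205322266), 83.12030029296875)
shaft fx frame 0.5396503636723865 -0.141825622720681 head [0.51493311 0.5628588 ] [-0.04255041 -0.02005934]
t 14.4333 shift [ 1.5 -1.8 64.7] turn [0.22 0.07 0.06]
```

View pics/w8.png

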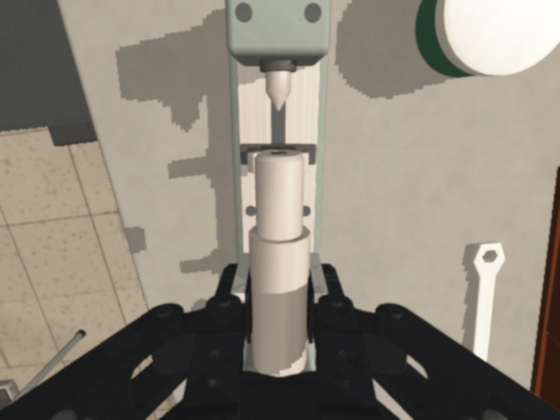

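Call:
arm_command(targets="1.2 -0.9 10 0 0 0 0;1.2 -0.9 25 0 0 0 0;1.2 -0.9 40 0 0 0 0;1.2 -0.9 50 0 0 0 0;1.2 -0.9 58 0 0 0 0;1.2 -0.9 61 0 0 0 0;1.2 -0.9 61 0 0 0 0;1.2 -0.9 61 0 0 0 0")

```text
time: 15.1
tool_pos: [0.5157, -0.2101, 0.0507]
tcp_rot: [2.359, 2.071, 0.002]
wrist_force: [0.3, 0.3, -1.9]
width: 0.26
```

```bash
cat > chk.py <<'E'
import sys
from sh import *
n=sys.argv[1]
im,d,p,st=cam('wrist'); cv2.imwrite(f'pics/{n}.png',im); np.savez(n+'.npz',im=im,d=d,pos=st['tool_pos'],rot=st['tcp_rot'])
c,w,a=shaft(n); s=bot.read_state(); print(s['time'],s['wrist_force'],s['torque'],st['tool_pos'],abs(s['joint_vel']).max())
e=np.radians(82.5);y=np.array([np.cos(e),np.sin(e)]);x=np.array([y[1],-y[0]])
print('shaft rel axis mm: x',1000*(w[:2]@x-.539),'y',1000*(w[:2]@y+.1407),'z',1000*(w[2]-.06))
E
python3 chk.py w9
python3 - <<'E'
from h import *
for n in ('side','top'):
    im,d,p,_=cam(n); cv2.imwrite(f'pics/{n}9.png',im)
E
```

```text
pts 11639 x range [-0.0287  0.0602]
rms 0.0004752858982803112 centre tool mm [  0.2   0.2 -22.4] yaw/pitch tool deg [-0.16 -0.1 ]
world centre [ 0.5158 -0.2099  0.0731] axis az 82.71 elev 0.06
15.15 [-0.32793411 -0.49148966 -2.09851692] [-0.0156523   0.0123741  -0.01286685] [ 0.51568742 -0.21014165  0.05068187] 0.006666869386387899
shaft rel axis mm: x -0.16809087179903148 y -0.09902110398440911 z 13.099048961760367
```

View pics/w9.png

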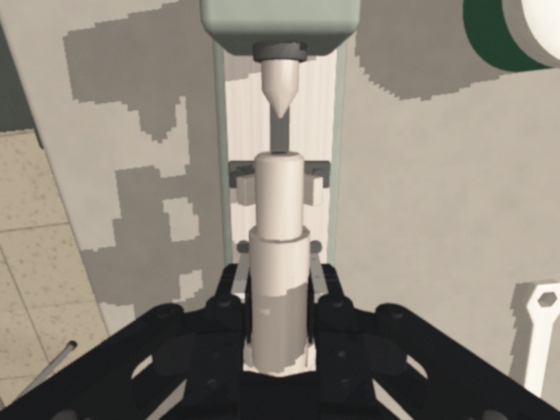

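Call:
arm_command(targets="0 0 1.5 0 0 -0.2 0;0 0 3 0 0 -0.2 0;0 0 3 0 0 -0.2 0;0 0 3 0 0 -0.2 0;0 0 3 0 0 -0.2 0;0 0 3 0 0 -0.2 0")

```text
time: 15.75
tool_pos: [0.5153, -0.2099, 0.0473]
tcp_rot: [2.356, 2.075, 0.001]
wrist_force: [0.4, -0.2, -2.4]
width: 0.259
```

```bash
python3 chk.py w10
python3 - <<'E'
from h import *
im,d,p,st=load('w10'); P=cloud(p,st,d)
e=np.radians(82.5);y=np.array([np.cos(e),np.sin(e)]);x=np.array([y[1],-y[0]])
g=cv2.cvtColor(im,cv2.COLOR_BGR2GRAY)
cv2.imwrite('pics/z10.png',cv2.resize(im[60:240,210:350],None,fx=3.3,fy=3.3))
Z=P[...,2];v,u=np.mgrid[0:420,0:560]
m=(abs(Z-.058)<.01)&(u>255)&(u<305)&(v<150);m=comp(m)
q=P[m];print('tip y,x',(q[:,:2]@y).min()+.1407, (q[:,:2]@x).mean()-.539, v[m].max())
t=cam('top');cv2.imwrite('pics/t10.png',cv2.resize(t[0][190:270,270:440],None,fx=4,fy=4,interpolation=cv2.INTER_CUBIC))
s=cam('side');cv2.imwrite('pics/s10.png',cv2.resize(s[0][130:330,220:380],None,fx=3.5,fy=3,interpolation=cv2.INTER_CUBIC))
E
```

```text
pts 11655 x range [-0.0299  0.0602]
rms 0.000522241538363108 centre tool mm [  0.2   0.2 -22.4] yaw/pitch tool deg [-0.11 -0.12]
world centre [ 0.5154 -0.2097  0.0697] axis az 82.86 elev 0.09
15.8 [-0.27942737 -0.04054083 -2.24874895] [ 0.03370316 -0.01237723 -0.02335564] [ 0.51525863 -0.20994688  0.04730019] 0.0031240246007114406
shaft rel axis mm: x -0.6368701705589119 y 0.05449239158997199 z 9.705116064183116
tip y,x 0.07192475315480959 -0.0005798822326584796 117
```

View pics/z10.png

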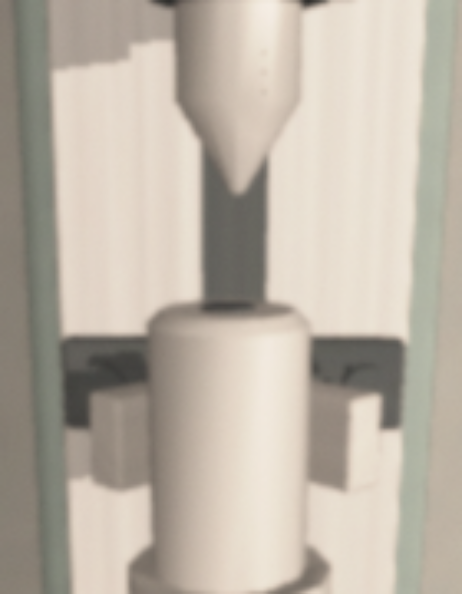

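View pics/t10.png

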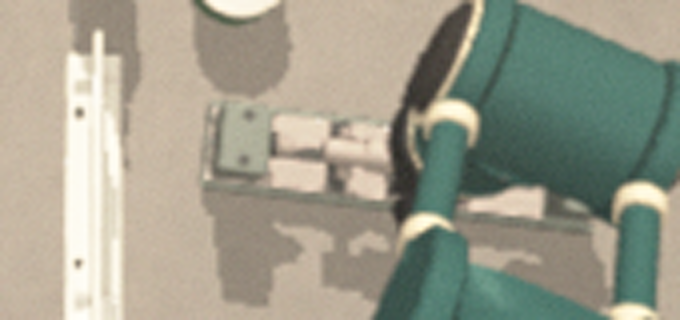

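View pics/s10.png

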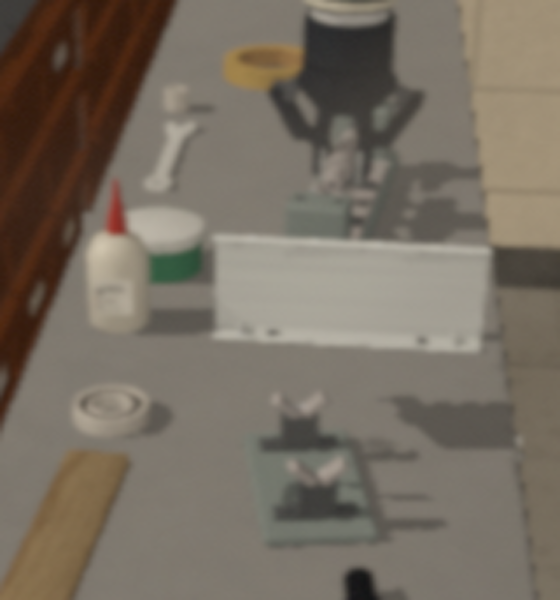

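Headstock tip at ~(281.4, 117), shaft axis at column ~279.7: ≤0.6 mm off. A small trim in tool y and yaw.

Call:
arm_command(targets="0 0.5 0 0 0 0.3 0;0 0.5 0 0 0 0.3 0;0 0.5 0 0 0 0.3 0;0 0.5 0 0 0 0.3 0;0 0.5 0 0 0 0.3 0;0 0.5 0 0 0 0.3 0;0 0.5 0 0 0 0.3 0;0 0.5 0 0 0 0.3 0")

```text
time: 16.57
tool_pos: [0.5158, -0.21, 0.0473]
tcp_rot: [2.362, 2.069, 0.001]
wrist_force: [0.7, -0.9, -3.0]
width: 0.258
```

```bash
python3 chk.py w11
```

```text
pts 11666 x range [-0.03    0.0602]
rms 0.0005314289595781598 centre tool mm [  0.2   0.2 -22.4] yaw/pitch tool deg [-0.12 -0.09]
world centre [ 0.5159 -0.2098  0.0697] axis az 82.56 elev 0.06
16.6167 [ 0.75281792  0.53623704 -2.42267671] [-0.0020664   0.01086862  0.06478213] [ 0.51577919 -0.21002596  0.04729208] 0.0015124184690147378
shaft rel axis mm: x -0.09370763297256168 y 0.048821853439406926 z 9.695897706156046
```

```bash
python3 -c "
from h import *
print(bot.finish_job())"
```

```text
the job is handed in; nothing more can be done
None
```

The shaft is hovering between the centres and the job is handed in, with the gripper still holding it. The clock read about 16.6 s of the 58 s allowed.

- **Tailstock:** I gripped the knob and drew it back about 22 mm, until it stopped moving and the force on the tool rose to about 20 N. The camera then put its point about 72 mm from the axis midpoint, which matches fully back.
- **Carry:** I lifted the shaft from the stand and took it over the screen with its axis about 0.2 m up; the screen's top edge is at 92 mm. The grease tin, oil bottle, bearing and spanner were never approached. In the last side view they still stood there, but I did not re-measure them.
- **Last check of the hover:**
  - Height: 9.7 mm above the seat.
  - Position: within 0.1 mm of the axis sideways and of the midpoint lengthwise.
  - Angle: about 0.06° off the fixture's direction and 0.06° off level.
  - Contact and motion: the wrist force was about the shaft's weight only, and the joints were at rest.

**Disagreements:** Before the last trim, the picture showed the headstock point up to 0.6 mm to one side of the shaft, while the depth fit showed almost none. I trimmed by 0.5 mm. The measured downward force was 2 to 3 N, a little under the shaft's 3.2 N. I put that down to sensor noise.

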